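# Specimen receipt photo: load the tray, draw out the camera arm and hold it

## Task

Get this case ready for its receipt photo: set the red-lidded jar and the purple-capped vial upright in the steel tray on the photo stand and lay the blue slide mailer flat beside them, keeping jar and vial upright all the way and leaving the tray and everything else on the bench where they are. Once all three are in the tray and let go, push the red lock button right down to free the camera arm, take the arm by its black handle and draw it out until the red 120 mm mark stands at the mouth of the sleeve. Finish still gripping the handle, holding the arm steady at that mark against its return spring.

Things in the scene. Friction and masses are not known exactly. Their poses are not given: they have to be found in the camera images.
- photo_stand: Fixed stand: dark grey base plate 260 x 420 x 12 mm on the bench; steel post 225 mm tall at x = 52, y = 150 mm; white guide sleeve for the camera arm, 36 mm wide, top 187 mm above the bench, centred on x = 0, from y = 50 (black mouth) to 190 mm. The camera arm slides out of the mouth along -y. Origin: centre of the plate's underside, z up; these x, y are in this frame.
- sleeve_mouth (a point): Centre of the sleeve's mouth, on the axis of the arm, 165 mm above the bench; axes as the stand's.
- camera_arm (a joint): Draw of the arm in m: 0 home (start, locked), stop at 0.140; 0.120 = middle of the 4 mm red mark at the mouth's face. Bar 18 x 24 mm, black ticks every 10 mm and the red mark hidden in the sleeve at home; camera with 72 mm ring lamp at its end, down to 105 mm above the bench. Locked while the button is up; once free a spring pulls it home with 2.8 N (at 0) to 3.8 N (at 0.120), friction 0.6 N.
- camera_handle (a point): Black upright cylindrical grip on top of the arm's head, 26 mm diameter, 42 mm tall, at 180 to 222 mm above the bench; moves with the arm. Origin: centre of its lower end; z up. At home it stands at x = 0, y = -15 mm in the stand's frame, and moves along the stand's -y as the arm comes out.
- camera_lens (a point): Centre of the lens, facing down, at the foot of the camera straight below the handle, 105 mm above the bench.
- lock_button (a joint): Travel of the lock button in m: 0 up (locked, as it starts), 0.008 fully down. The arm is free from 0.006 on. It takes about 3 N to push and has no return spring: it stays where it is pushed to.
- button_top (a point): Centre of the top face of the lock button: a red button of 28 mm diameter on top of the sleeve, standing 12 mm above it (face at 199 mm above the bench, 191 mm when down); pushed straight down. It stands at x = 0, y = 85 mm in the stand's frame.
- tray: Loose steel specimen tray, 0.7 kg, 190 (x) x 120 (y) x 22 mm outside, walls and floor 4 mm, lying on the base plate (its underside 12 mm above the bench) below where the camera comes to stand. Origin: centre of its underside; x along its long side.
- jar_red: Specimen jar: white, with red lid, 42 mm body and 44 mm lid diameter, 45 mm tall, 70 g, standing on the bench. Origin: centre of its base; z up.
- vial_purple: Amber vial with purple cap, 24 mm cap diameter (23 mm body), 50 mm tall, 30 g, standing on the bench. Origin: centre of its base; z up.
- slide_mailer: Blue slide mailer (flat plastic case with a white band), 84 (x) x 30 (y) x 20 (z) mm, 50 g, lying flat on the bench. Origin: centre of its underside; x along its length.
- jar_yellow: Like the red-lidded jar but with a yellow lid: another case, to be left alone.
- vial_green: Like the purple-capped vial but with a green cap: another case, to be left alone.
- timer: White lab timer, 60 x 75 x 18 mm, loose on the bench; to be left alone. Origin: centre of its underside.
There are look-alikes about, which are no part of the job. There is more than one size of the tray; the one meant has the size given above.

How it is judged:
On the way, in this order (a step that is already met when the one before it is completed fails the run):
1. jar, vial and slide mailer all stand on the tray's floor, let go, with the camera arm still home (x of jar_red in the frame of tray between -0.091 and 0.091 m and y of jar_red in the frame of tray between -0.056 and 0.056 m and z of each of jar_red, vial_purple, slide_mailer in the frame of tray below 0.009 m and angle between each of jar_red, vial_purple, slide_mailer's own z axis and vertical below 0.12 rad and linear speed of each of jar_red, vial_purple, slide_mailer below 0.03 m/s and contact force between the fingers and jar_red below 0.1 N and x of vial_purple in the frame of tray between -0.091 and 0.091 m and y of vial_purple in the frame of tray between -0.056 and 0.056 m and contact force between the fingers and vial_purple below 0.1 N and x of slide_mailer in the frame of tray between -0.091 and 0.091 m and y of slide_mailer in the frame of tray between -0.056 and 0.056 m and contact force between the fingers and slide_mailer below 0.1 N and value of joint camera_arm below 0.01 m), for 0.2 s.
2. the lock button is down and the arm is being drawn out by its handle (value of joint lock_button above 0.0055 m and value of joint camera_arm above 0.03 m and contact force between the fingers and camera_arm above 1 N), for 0.1 s.
At the end, for the whole second after the job is handed in: Jar and vial upright, mailer flat (7 degrees) on the tray's floor inside its walls, still and untouched; lock button down; arm still at 120 mm, 5 mm either way, the fingers holding its handle (2 N or more); lens within 45 mm of the tray's middle (x of jar_red in the frame of tray between -0.091 and 0.091 m and y of jar_red in the frame of tray between -0.056 and 0.056 m and z of each of jar_red, vial_purple, slide_mailer in the frame of tray below 0.009 m and angle between each of jar_red, vial_purple, slide_mailer's own z axis and vertical below 0.12 rad and linear speed of each of jar_red, vial_purple, slide_mailer below 0.03 m/s and contact force between the fingers and jar_red below 0.1 N and x of vial_purple in the frame of tray between -0.091 and 0.091 m and y of vial_purple in the frame of tray between -0.056 and 0.056 m and contact force between the fingers and vial_purple below 0.1 N and x of slide_mailer in the frame of tray between -0.091 and 0.091 m and y of slide_mailer in the frame of tray between -0.056 and 0.056 m and contact force between the fingers and slide_mailer below 0.1 N and value of joint camera_arm between 0.115 and 0.125 m and velocity of joint camera_arm between -0.01 and 0.01 m/s and value of joint lock_button above 0.0055 m and contact force between the fingers and camera_arm above 2 N and horizontal distance between camera_lens and tray below 0.045 m); the arm keeps its last pose, push and grip.
It fails at once if the yellow-lidded jar, the green-capped vial or the timer is moved more than 25 mm or tipped (distance of any of jar_yellow, vial_green, timer from where it was at the start of the episode above 0.025 m or angle between any of jar_yellow, vial_green, timer's own z axis and vertical above 0.5 rad).
It fails at once if the jar or the vial is tipped over (angle between any of jar_red, vial_purple's own z axis and vertical above 0.7 rad).
It fails at once if the tray is shifted more than 25 mm (distance of tray from where it was at the start of the episode above 0.025 m).
It also fails if it takes over 72 s, if anything falls off the work surface, if the arm or the gripper's body presses on something with over 40 N, if the wrist force passes 120 N, or if a joint passes its speed limit or range.

## Robot

A 6-joint arm with a two-finger parallel gripper is mounted at the origin on the work surface. World frame = base frame: x ahead of the robot, y to its left, z up, the work surface at z = 0. Lengths are in m, angles in rad, forces in N, time in s.
With the tool pointing down it reaches from about 0.3 to 0.875 m from the base axis. Payload 6.4 kg.
Tool frame: the origin (TCP) lies at the centre of the arm's flange, where the gripper is bolted on; the fingertips stand 173 mm ahead of it and the grasp point (between the pads) lies 155 mm ahead of it; z points along the fingers, x is the direction in which the jaws open and shut, and the axes are right-handed (so a half turn about z gives the same grasp; the last joint's range is limited). The gripper opens to 85 mm and grips with 20 to 120 N. Pads are 22 mm wide; open, the fingers measure 114 mm over their backs; the gripper's body (76 mm by 85 mm) begins 54 mm behind the grasp point. The pads swing forward as they close: fully open they stand 13 mm farther back than shut.
Start: joints at [1.132, 0.181, 1.607, -0, 1.354, -0.206], TCP at [0.133, 0.56, 0.405] pointing down, gripper open.
Joint ranges: [-2.99, 2.99], [-0.89, 2.07], [0.3, 2.58], [-1.14, 4.28], [0, 2.63], [-3.12, 3.12]. Speed limits (rad/s): [2.57, 2.57, 3.01, 3.14, 3.14, 3.14].

## Interface

Orientations are given as a unit quaternion [w, x, y, z].
In Python, from bench import ctrl gives the robot as it stands. The module is installed in compiled form; this text tells all that it offers.
- The arm moves only by the tool move_arm, never from a script. Its argument "moves" is a list of rows, each an object of numbers: "gripper": the opening in per cent of the stroke, from 0 (shut) to 100 (fully open); "x", "y", "z": the shift along the tool's x, y, z in cm; "roll": the turn about the tool's z in degrees. In form: [{"gripper": .., "x": .., "y": .., "z": .., "roll": ..}, ...]. A call has 1 to 5 rows; each row shifts and turns the commanded pose from where the row before left it, along the tool's axes as they then stand; what a row does not reach is not made up. A row lasts 1/8 s, in which the tool goes at most 62.5 mm and 10.7 degrees, less where a joint would pass 70% of its speed; a pose out of reach is approached as far as the arm can. A call is refused whole if a number of a shift passes 6.25 or a number of a turn 10.7, either way. A call with a gripper value outside its range is refused whole. The fingers move at their own pace and stop on an object; the grip force is fixed at half the most. Time passes only in rows, so rows that do not move let the fingers close. It gives the time, the measured TCP pose, the force and the opening at its end, in the units of the state.
- ctrl.get_obs(): the state, without advancing time (a new reading comes with each control period).
- ctrl.camera(name): name is "scene" or "top" or "wrist"; returns a dict with "img" (384x512x3 uint8, red, green, blue), "fx", "fy", "cx", "cy" (pixels), "D" ([k1, k2, p1, p2, k3] as OpenCV has them; the pictures are not rectified), "world_from_camera" (4x4, takes a point from camera to world coordinates); the wrist camera has in their place "tool_from_camera" (4x4, takes a point from camera to tool coordinates, whose origin is the TCP and whose axes are the tool frame's). Camera axes: x right, y up, looking along -z (the intrinsics and any distortion apply to the point x, -y, -z); pixel columns grow to the right and rows downward; lengths in m; the calibration is good to about 2 mm. A picture is of the moment at which its call begins: read the wrist's pose just before it. There is no depth.
- ctrl.hand_in(): hands the job in, once; it reports no verdict.
The state is a dict: "time_s": time; "q": joint angles; "dq": joint speeds; "joint_efforts": joint torques, N m; "eef_pos": TCP position; "eef_rot": TCP orientation; "wrist_force": force on the tool from outside, world axes, zero at the start; "torque": the same for the moment, N m; "opening": opening from 0.0 (shut) to 1.0 (fully open).
Only numpy, scipy, OpenCV 4.12 (cv2) and the standard library are available. Lean on these libraries where they do the work, as an engineer would, in place of code of your own. Each camera call takes 0.05 s, during which the arm holds its last target. There are 200 camera calls.

## Working session

There is one attempt and no reset: what is moved stays moved. The work goes in short steps, Python scripts to look and compute and a tool call to move; the robot and the scene stay as the last step left them, time stands still between calls to the robot, and variables do not carry over. Pictures are saved under pics/ and viewed, about 8 in all and at most 12, crops included, and the job is handed in when it is done.

Besides the shell and the picture viewer there is one more tool, called after "Request:" as name([rows], argument=value, ...), one row to a line, values as JSON. move_arm: Moves the arm, as the interface text tells. Its arguments: {"type":"object","properties":{"moves":{"type":"array","items":{"type":"object","properties":{"gripper":{"type":"number"},"x":{"type":"number"},"y":{"type":"number"},"z":{"type":"number"},"roll":{"type":"number"}}}}},"required":["moves"]}

```bash
mkdir -p pics; cat > h.py <<'E'
import numpy as np, cv2
from bench import ctrl
def cam(n):
    o=ctrl.get_obs(); c=ctrl.camera(n); 
    if n=='wrist':
        from scipy.spatial.transform import Rotation as R
        T=np.eye(4); w,x,y,z=o['eef_rot']; T[:3,:3]=R.from_quat([x,y,z,w]).as_matrix(); T[:3,3]=o['eef_pos']
        c['world_from_camera']=T@c['tool_from_camera']
    return c
def save(c,f): 
    cv2.imwrite('pics/'+f+'.png',cv2.cvtColor(c['img'],cv2.COLOR_RGB2BGR)); np.savez('pics/'+f+'.npz',**c)
def ray(c,px,z):
    K=np.array([[c['fx'],0,c['cx']],[0,c['fy'],c['cy']],[0,0,1]],float)
    u=cv2.undistortPoints(np.array([[px]],float),K,np.array(c['D'],float))[0,0]
    T=c['world_from_camera']; d=T[:3,:3]@np.array([u[0],-u[1],-1]); o=T[:3,3]
    return o+d*(z-o[2])/d[2]
def proj(c,P):
    K=np.array([[c['fx'],0,c['cx']],[0,c['fy'],c['cy']],[0,0,1]],float)
    p=np.linalg.inv(c['world_from_camera'])@np.append(P,1); p=p[:3]*[1,-1,-1]
    return cv2.projectPoints(p.reshape(1,1,3),np.zeros(3),np.zeros(3),K,np.array(c['D'],float))[0][0,0]
E
python3 - <<'E'
from h import *
for n in ('top','scene'):
    c=cam(n); save(c,n); print(n,c['world_from_camera'].round(3).tolist(),c['fx'])
print(ctrl.get_obs())
E
```

```text
top [[-0.012, 0.988, -0.155, 0.284], [-1.0, -0.012, 0.003, -0.056], [0.002, 0.155, 0.988, 1.424], [0.0, 0.0, 0.0, 1.0]] 448.5388088932403
scene [[0.544, -0.6, 0.587, 1.117], [0.839, 0.373, -0.396, -0.473], [0.019, 0.708, 0.706, 0.865], [0.0, 0.0, 0.0, 1.0]] 441.2836589218264
{'time_s': 0.1, 'q': array([ 1.13170681e+00,  1.81496030e-01,  1.60794590e+00,  2.96425467e-05,
        1.35382038e+00, -2.06268075e-01]), 'dq': array([ 0.00055703, -0.00157893, -0.00313912, -0.00224802, -0.00043725,
        0.00161109]), 'joint_efforts': array([ 3.89325351e-04, -4.45873332e+01, -3.52239704e+01, -1.98247235e-04,
        4.02294376e-03,  4.14299745e-05]), 'eef_pos': array([0.13252292, 0.55927359, 0.40383924]), 'eef_rot': array([ 3.59705456e-04,  7.84451760e-01,  6.20189277e-01, -7.53502020e-04]), 'wrist_force': array([-1.00311915, -0.49829832,  0.4332039 ]), 'torque': array([-0.04780591, -0.05120572,  0.0323554 ]), 'opening': 1.000252733884929}
```

View pics/top.png

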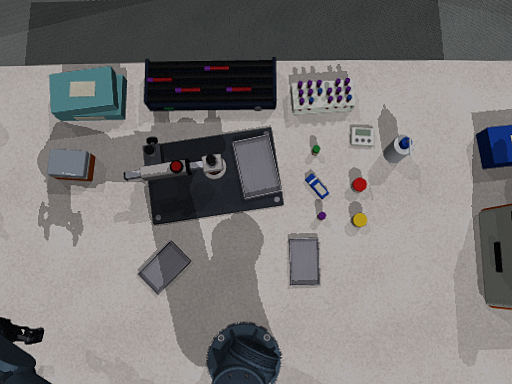

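View pics/scene.png

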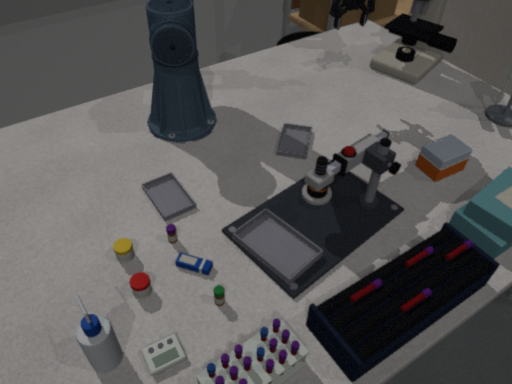

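```bash
python3 - <<'E'
import cv2
i=cv2.imread('pics/top.png')
cv2.imwrite('pics/t1.png',cv2.resize(i[120:235,140:300],None,fx=5,fy=5,interpolation=cv2.INTER_CUBIC))
cv2.imwrite('pics/t2.png',cv2.resize(i[115:235,280:420],None,fx=5,fy=5,interpolation=cv2.INTER_CUBIC))
E
```

```text
(no output)
```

View pics/t1.png

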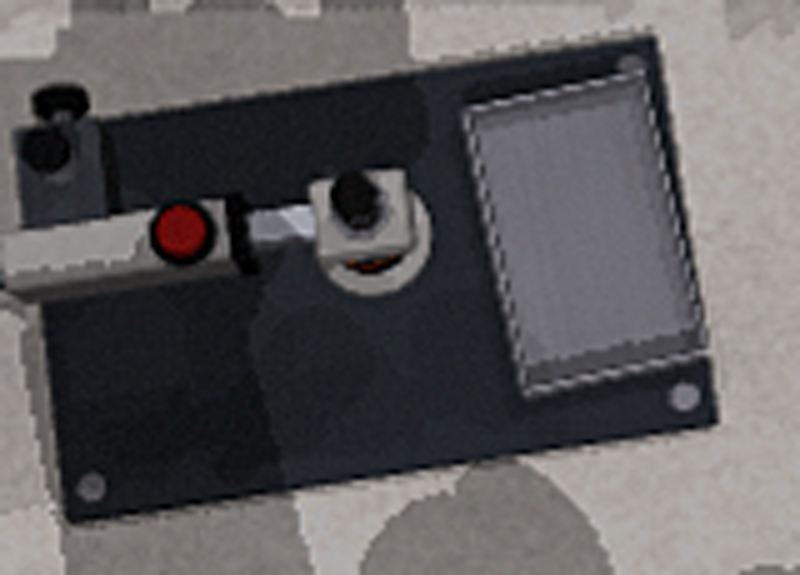

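View pics/t2.png

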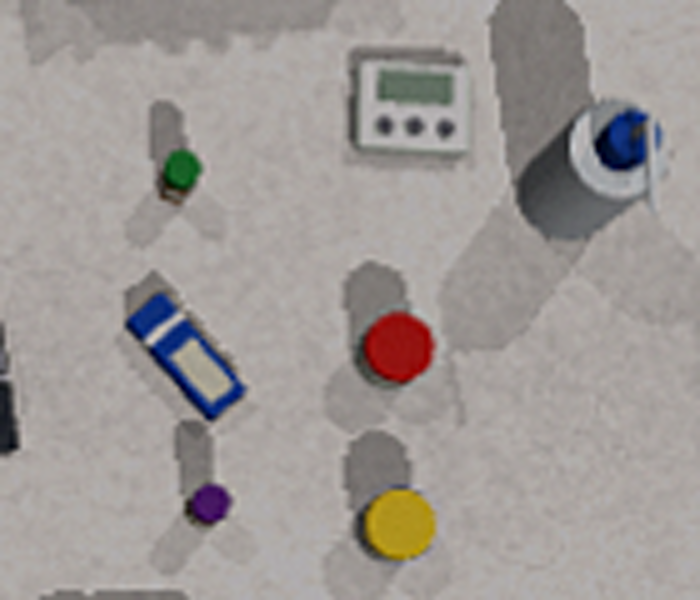

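Base-plate corners, the tray on the stand (crop 1: 465,107 / 640,72 / 708,352 / 527,393), the button (183,232), and the handle (352,190) are visible. Crop 2 shows the red lid (399,347), the purple cap (211,504) and the mailer centre (186,356).

```bash
python3 - <<'E'
from h import *
c=dict(np.load('pics/top.npz'))
f=lambda o,p,z: ray(c,(o[0]+(p[0]-2)/5,o[1]+(p[1]-2)/5),z)
A=(140,120);B=(280,115)
for n,p,z in [('bTR',(655,38),.012),('bBR',(718,422),.012),('bBL',(70,520),.012),('t1',(465,107),.034),('t2',(640,72),.034),('t3',(708,352),.034),('t4',(527,393),.034),('button',(183,232),.199),('handle',(352,190),.222)]: print(n,f(A,p,z).round(4))
for n,p,z in [('red',(399,347),.045),('purple',(211,504),.05),('m1',(127,322),.02),('m2',(162,293),.02),('m3',(245,387),.02),('m4',(213,419),.02),('yellow',(400,524),.045),('green',(182,169),.05)]: print(n,f(B,p,z).round(4))
E
```

```text
bTR [ 0.7318 -0.0909  0.012 ]
bBR [ 0.478  -0.1271  0.012 ]
bBL [0.4201 0.284  0.012 ]
t1 [0.6803 0.0319 0.034 ]
t2 [ 0.7022 -0.0804  0.034 ]
t3 [ 0.5195 -0.1206  0.034 ]
t4 [ 0.4947 -0.0067  0.034 ]
button [0.5631 0.1795 0.199 ]
handle [0.5803 0.0823 0.222 ]
red [ 0.5339 -0.3656  0.045 ]
purple [ 0.4359 -0.2436  0.05  ]
m1 [ 0.5565 -0.1978  0.02  ]
m2 [ 0.5752 -0.2207  0.02  ]
m3 [ 0.5137 -0.2718  0.02  ]
m4 [ 0.4934 -0.2507  0.02  ]
yellow [ 0.4225 -0.3612  0.045 ]
green [ 0.6487 -0.2323  0.05  ]
```

Request:
move_arm([
  {"roll": -10.7},
  {"roll": -10.7},
  {"roll": -10.7},
  {"roll": -10.7},
  {"roll": -10.5},
])

```text
validation failed for argument at $.mo...
```

Request:
move_arm([
  {"x": -5.78, "y": -1.37},
  {"x": -5.78, "y": -1.37},
  {"x": -5.78, "y": -1.37},
  {"x": -5.78, "y": -1.37},
  {"x": -5.78, "y": -1.37},
])

```text
validation failed for argument at $.mo...
```

Request:
move_arm([
  {"x": -5.78, "y": -1.37},
  {"x": -5.78, "y": -1.37},
  {"x": -5.78, "y": -1.37},
  {"x": -5.78, "y": -1.37},
  {"x": -5.78, "y": -1.37},
])

```text
validation failed for argument at $.mo...
```

Request:
move_arm([
  {"x": -5.78, "y": -1.37},
  {"x": -5.78, "y": -1.37},
  {"x": -5.78, "y": -1.37, "z": 2},
  {"x": -5.78, "y": -1.37, "z": 2},
  {"x": -5.78, "y": -1.37, "z": 2},
])

```text
validation failed for argument at $.mo...
```

Request:
move_arm([
  {"gripper": 100, "x": 0, "y": 0, "z": 0, "roll": -10.7},
  {"gripper": 100, "x": 0, "y": 0, "z": 0, "roll": -10.7},
  {"gripper": 100, "x": 0, "y": 0, "z": 0, "roll": -10.7},
  {"gripper": 100, "x": 0, "y": 0, "z": 0, "roll": -10.7},
  {"gripper": 100, "x": 0, "y": 0, "z": 0, "roll": -10.5},
])

```text
time_s: 0.72
eef_pos: [0.1326, 0.5594, 0.4042]
eef_rot: [0.0, 0.42, 0.907, -0.001]
wrist_force: [0.2, 0.5, -0.3]
opening: 0.996
```

Request:
move_arm([
  {"gripper": 100, "x": -5.78, "y": -1.37, "z": 0, "roll": 0},
  {"gripper": 100, "x": -5.78, "y": -1.37, "z": 0, "roll": 0},
  {"gripper": 100, "x": -5.78, "y": -1.37, "z": 0, "roll": 0},
  {"gripper": 100, "x": -5.78, "y": -1.37, "z": 0, "roll": 0},
  {"gripper": 100, "x": -5.78, "y": -1.37, "z": 0, "roll": 0},
])

```text
time_s: 1.35
eef_pos: [0.266, 0.2923, 0.4045]
eef_rot: [0.0, 0.423, 0.906, 0.0]
wrist_force: [0.6, -0.9, 0.5]
opening: 1.001
```

Request:
move_arm([
  {"gripper": 100, "x": -5.78, "y": -1.37, "z": 0, "roll": 0},
  {"gripper": 100, "x": -5.78, "y": -1.37, "z": 0, "roll": 0},
  {"gripper": 100, "x": -5.78, "y": -1.37, "z": 0, "roll": 0},
  {"gripper": 100, "x": -5.78, "y": -1.37, "z": 0, "roll": 0},
  {"gripper": 100, "x": -5.78, "y": -1.37, "z": 0, "roll": 0},
])

```text
time_s: 1.98
eef_pos: [0.3992, 0.0265, 0.4047]
eef_rot: [0.0, 0.423, 0.906, 0.0]
wrist_force: [1.1, 0.3, -0.0]
opening: 1.001
```

Request:
move_arm([
  {"gripper": 100, "x": -5.78, "y": -1.37, "z": 0, "roll": 0},
  {"gripper": 100, "x": -5.78, "y": -1.37, "z": 0, "roll": 0},
  {"gripper": 100, "x": -5.78, "y": -1.37, "z": 2, "roll": 0},
  {"gripper": 100, "x": -5.78, "y": -1.37, "z": 2, "roll": 0},
  {"gripper": 100, "x": -5.78, "y": -1.37, "z": 2, "roll": 0},
])

```text
time_s: 2.6
eef_pos: [0.5322, -0.2384, 0.3438]
eef_rot: [-0.0, 0.423, 0.906, 0.0]
wrist_force: [1.1, 0.4, -0.5]
opening: 1.003
```

```bash
cat >> h.py <<'E'
def delta(P,phi):
    "tool shift in cm to bring TCP to P (world), after rolling to yaw phi (deg)"
    o=ctrl.get_obs(); w,x,y,z=o['eef_rot']; ph=2*np.degrees(np.arctan2(y,x)); d=np.array(P)-o['eef_pos']; a=np.radians(phi)
    print('t',o['time_s'],'pos',np.round(o['eef_pos'],4),'phi',round(ph,2),'roll',round((ph-phi+180)%360-180,2),'xyz cm',np.round([d@[np.cos(a),np.sin(a),0]*100,d@[np.sin(a),-np.cos(a),0]*100,-d[2]*100],2),'open',round(o['opening'],3),'F',np.round(o['wrist_force'],1))
E
python3 - <<'E'
from h import *
delta([.5347,-.2353,.177],130)
c=cam('wrist'); save(c,'w1')
for P in [(.5347,-.2353,.02),(.436,-.244,.05),(.534,-.366,.045)]: print(proj(c,np.array(P)))
E
```

```text
t 2.6 pos [ 0.5322 -0.2384  0.3438] phi 129.94 roll -0.06 xyz cm [ 0.08  0.39 16.68] open 1.003 F [ 1.1  0.4 -0.5]
[258.88074681 184.57746528]
[337.52680756  84.8081732 ]
[122.81127606  80.46344525]
```

View pics/w1.png

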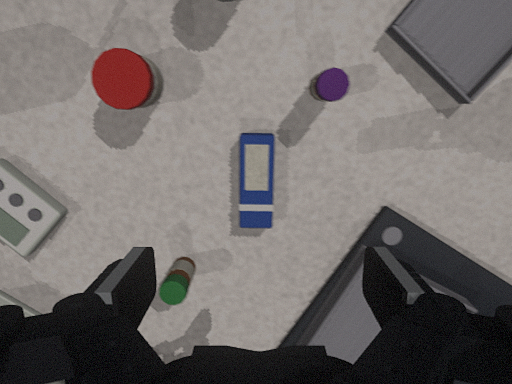

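The wrist view shows the mailer at (256.5,180), square to the jaws, the purple cap at (332.5,84.5) and the red lid at (123,79), all within about 4 px of the prediction. The gripper's own fingers sit at the bottom.

```bash
python3 - <<'E'
from h import *
c=dict(np.load('pics/w1.npz'))
for p,z in [((256.5,180),.02),((332.5,84.5),.05),((123,79),.045)]: print(ray(c,p,z).round(4))
delta(list(ray(c,(256.5,180),.02)[:2])+[.178],130)
E
```

```text
[ 0.5329 -0.2395  0.02  ]
[ 0.4382 -0.2469  0.05  ]
[ 0.5331 -0.3665  0.045 ]
t 2.65 pos [ 0.5334 -0.244   0.339 ] phi 129.75 roll -0.25 xyz cm [ 0.38  0.25 16.1 ] open 0.995 F [-1.8 -3.3 -1.5]
```

Request:
move_arm([
  {"gripper": 70, "x": 0.2, "y": 0.2, "z": 4, "roll": 0},
  {"gripper": 70, "x": 0.1, "y": 0.1, "z": 4, "roll": 0},
  {"gripper": 70, "x": 0, "y": 0, "z": 0, "roll": 0},
  {"gripper": 70, "x": 0, "y": 0, "z": 0, "roll": 0},
])

```text
time_s: 3.15
eef_pos: [0.5326, -0.2326, 0.2662]
eef_rot: [0.001, 0.423, 0.906, -0.0]
wrist_force: [0.5, -0.1, 0.3]
opening: 0.7
```

```bash
python3 - <<'E'
from h import *
delta([.5335,-.238,.178],130)
E
```

```text
t 3.15 pos [ 0.5326 -0.2326  0.2662] phi 129.97 roll -0.03 xyz cm [-0.47 -0.28  8.82] open 0.7 F [ 0.5 -0.1  0.3]
```

Request:
move_arm([
  {"gripper": 70, "x": -0.5, "y": -0.3, "z": 3, "roll": 0},
  {"gripper": 70, "x": 0, "y": 0, "z": 3, "roll": 0},
  {"gripper": 70, "x": 0, "y": 0, "z": 2.8, "roll": 0},
  {"gripper": 20, "x": 0, "y": 0, "z": 0, "roll": 0},
  {"gripper": 0, "x": 0, "y": 0, "z": 0, "roll": 0},
])

```text
time_s: 3.78
eef_pos: [0.5341, -0.2388, 0.1795]
eef_rot: [0.002, 0.423, 0.906, -0.0]
wrist_force: [-1.6, 0.0, -0.6]
opening: 0.333
```

Request:
move_arm([
  {"gripper": 0, "x": 0, "y": 0, "z": 0, "roll": 0},
  {"gripper": 0, "x": 0, "y": 0, "z": 0, "roll": 0},
  {"gripper": 0, "x": 0, "y": 0, "z": -3, "roll": 0},
  {"gripper": 0, "x": 0, "y": 0, "z": -4, "roll": 0},
  {"gripper": 0, "x": 0, "y": 0, "z": 0, "roll": 0},
])

```text
time_s: 4.4
eef_pos: [0.5346, -0.2391, 0.2513]
eef_rot: [0.004, 0.423, 0.906, -0.001]
wrist_force: [0.3, 0.2, -1.1]
opening: 0.335
```

Request:
move_arm([
  {"gripper": 0, "x": 0, "y": 0, "z": 0, "roll": 9.3},
  {"gripper": 0, "x": 0, "y": 0, "z": 0, "roll": 9.3},
  {"gripper": 0, "x": 0, "y": 0, "z": 0, "roll": 9.4},
  {"gripper": 0, "x": 4.4, "y": 1.5, "z": 0, "roll": 0},
  {"gripper": 0, "x": 4.4, "y": 1.5, "z": 0, "roll": 0},
])

```text
time_s: 5.03
eef_pos: [0.5438, -0.1451, 0.2462]
eef_rot: [-0.0, 0.63, 0.776, -0.0]
wrist_force: [0.6, -0.6, -0.4]
opening: 0.337
```

Request:
move_arm([
  {"gripper": 0, "x": 4.4, "y": 1.5, "z": 0, "roll": 0},
  {"gripper": 0, "x": 4.4, "y": 1.5, "z": 0, "roll": 0},
  {"gripper": 0, "x": 0, "y": 0, "z": 0, "roll": 0},
  {"gripper": 0, "x": 0, "y": 0, "z": 0, "roll": 0},
])

```text
time_s: 5.52
eef_pos: [0.5551, -0.0536, 0.2465]
eef_rot: [-0.0, 0.629, 0.777, -0.0]
wrist_force: [-0.9, -0.2, -0.5]
opening: 0.335
```

```bash
python3 - <<'E'
from h import *
delta([.556,-.053,.197],102)
c=cam('wrist'); save(c,'w2')
E
```

```text
t 5.525 pos [ 0.5551 -0.0536  0.2465] phi 102.0 roll 0.0 xyz cm [0.04 0.1  4.95] open 0.335 F [-0.9 -0.2 -0.5]
```

View pics/w2.png

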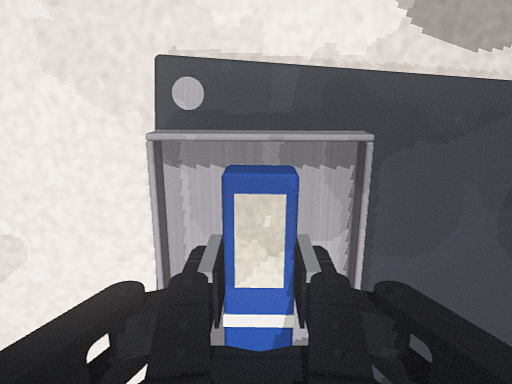

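The mailer is square to the tray, between its walls; the tray's near wall corners are at (148,133) and (373,136). I'll check its clearance.

```bash
python3 - <<'E'
from h import *
c=dict(np.load('pics/w2.npz')); o=np.array([.599,-.044]); a=np.radians(12); ex=np.array([np.cos(a),np.sin(a)]); ey=np.array([-ex[1],ex[0]])
for p,z in [((148,133),.034),((373,136),.034),((260,167),.09)]:
    P=ray(c,p,z)[:2]; print(P.round(4),(P-o)@ex,(P-o)@ey)
E
```

```text
[ 0.5174 -0.1196] -0.09555601618347319 -0.05699876011352726
[ 0.4947 -0.0058] -0.09409819323146637 0.059035961007604214
[ 0.5125 -0.0618] -0.08832501412689747 0.0005626334769573954
```

Request:
move_arm([
  {"gripper": 0, "x": 0, "y": 0.8, "z": 2, "roll": 0},
  {"gripper": 0, "x": 0, "y": 0, "z": 2, "roll": 0},
  {"gripper": 0, "x": 0, "y": 0, "z": 0.9, "roll": 0},
  {"gripper": 0, "x": 0, "y": 0, "z": 0, "roll": 0},
  {"gripper": 0, "x": 0, "y": 0, "z": 0, "roll": 0},
])

```text
time_s: 6.2
eef_pos: [0.5634, -0.0523, 0.1986]
eef_rot: [0.001, 0.63, 0.777, 0.0]
wrist_force: [0.5, 0.7, 0.3]
opening: 0.336
```

Request:
move_arm([
  {"gripper": 45, "x": 0, "y": 0, "z": 0, "roll": 0},
  {"gripper": 50, "x": 0, "y": 0, "z": 0, "roll": 0},
  {"gripper": 50, "x": 0, "y": 0, "z": -3, "roll": 0},
  {"gripper": 50, "x": 0, "y": 0, "z": -5, "roll": 0},
  {"gripper": 50, "x": 0, "y": 0, "z": 0, "roll": 0},
])

```text
time_s: 6.82
eef_pos: [0.565, -0.0522, 0.2827]
eef_rot: [0.004, 0.629, 0.777, 0.002]
wrist_force: [0.7, -1.5, 0.0]
opening: 0.5
```

```bash
python3 - <<'E'
from h import *
delta([.4375,-.246,.30],102)
c=cam('wrist'); save(c,'w3')
E
```

```text
t 6.825 pos [ 0.565  -0.0522  0.2827] phi 101.98 roll -0.02 xyz cm [-16.3  -16.5   -1.73] open 0.5 F [ 0.7 -1.5  0. ]
```

View pics/w3.png

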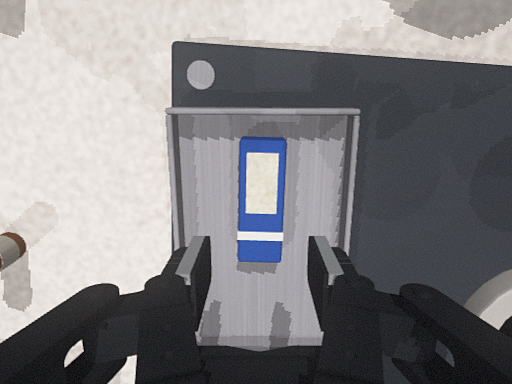

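The mailer lies flat inside the tray, from (240,137) to (281,262). Next is the vial.

Request:
move_arm([
  {"gripper": 70, "x": -4.1, "y": -4.1, "z": 0, "roll": 0},
  {"gripper": 70, "x": -4.1, "y": -4.1, "z": 0, "roll": 0},
  {"gripper": 70, "x": -4.1, "y": -4.1, "z": 0, "roll": 0},
  {"gripper": 70, "x": -4.0, "y": -4.2, "z": 0, "roll": 0},
  {"gripper": 70, "x": 0, "y": 0, "z": 0, "roll": 0},
])

```text
time_s: 7.5
eef_pos: [0.4333, -0.2481, 0.2769]
eef_rot: [-0.001, 0.632, 0.775, -0.0]
wrist_force: [0.6, 0.2, 0.1]
opening: 0.701
```

```bash
python3 - <<'E'
from h import *
c=dict(np.load('pics/w3.npz')); o=np.array([.599,-.044]); a=np.radians(12); ex=np.array([np.cos(a),np.sin(a)]); ey=np.array([-ex[1],ex[0]])
for p,z in [((262,137),.036),((259,262),.036),((259,110),.034)]:
    P=ray(c,p,z)[:2]; print((P-o)@ex,(P-o)@ey)
delta([.4375,-.246,.193],102)
c=cam('wrist'); save(c,'w4')
i=cv2.cvtColor(c['img'],cv2.COLOR_RGB2HSV); m=cv2.inRange(i,(125,80,30),(155,255,255)); n,l,s,ce=cv2.connectedComponentsWithStats(m); k=1+s[1:,4].argmax(); print(s[k],ce[k],ray(c,ce[k],.05))
E
```

```text
-0.07804277138338654 0.0002463161945570186
0.006199037538013045 -0.001572931061835569
-0.0940803059069253 -0.0016072817766512413
t 7.5 pos [ 0.4333 -0.2481  0.2769] phi 101.64 roll -0.36 xyz cm [0.11 0.45 8.39] open 0.701 F [0.6 0.2 0.1]
[ 242  199   39   42 1233] [261.13625304 219.79805353] [ 0.43429122 -0.24581909  0.05      ]
```

Request:
move_arm([
  {"gripper": 70, "x": 0, "y": 0, "z": 3, "roll": 0},
  {"gripper": 70, "x": 0, "y": 0, "z": 0, "roll": 0},
  {"gripper": 70, "x": 0, "y": 0, "z": 0, "roll": 0},
])

```text
time_s: 7.92
eef_pos: [0.436, -0.2446, 0.248]
eef_rot: [-0.0, 0.629, 0.777, 0.0]
wrist_force: [0.0, -0.5, -0.5]
opening: 0.7
```

```bash
python3 - <<'E'
from h import *
delta([.436,-.2455,.188],102)
c=cam('wrist')
i=cv2.cvtColor(c['img'],cv2.COLOR_RGB2HSV); m=cv2.inRange(i,(125,80,30),(155,255,255)); n,l,s,ce=cv2.connectedComponentsWithStats(m); k=1+s[1:,4].argmax(); print(s[k],ce[k],ray(c,ce[k],.05))
E
```

```text
t 7.925 pos [ 0.436  -0.2446  0.248 ] phi 102.05 roll 0.05 xyz cm [-0.09 -0.02  6.  ] open 0.7 F [ 0.  -0.5 -0.5]
[ 234  207   45   49 1672] [256.08014354 231.29485646] [ 0.43399448 -0.24586501  0.05      ]
```

Request:
move_arm([
  {"gripper": 70, "x": -0.1, "y": -0.1, "z": 3, "roll": 0},
  {"gripper": 70, "x": 0, "y": 0, "z": 3, "roll": 0},
  {"gripper": 50, "x": 0, "y": 0, "z": 0, "roll": 0},
  {"gripper": 30, "x": 0, "y": 0, "z": 0, "roll": 0},
  {"gripper": 0, "x": 0, "y": 0, "z": 0, "roll": 0},
])

```text
time_s: 8.6
eef_pos: [0.4354, -0.2471, 0.1894]
eef_rot: [0.001, 0.629, 0.777, -0.0]
wrist_force: [0.6, 1.1, 0.6]
opening: 0.264
```

Request:
move_arm([
  {"gripper": 0, "x": 0, "y": 0, "z": 0, "roll": 0},
  {"gripper": 0, "x": 0, "y": 0, "z": 0, "roll": 0},
  {"gripper": 0, "x": 0, "y": 0, "z": -2, "roll": 0},
  {"gripper": 0, "x": 0, "y": 0, "z": -4, "roll": 0},
  {"gripper": 0, "x": 0, "y": 0, "z": -4, "roll": 0},
])

```text
time_s: 9.22
eef_pos: [0.4345, -0.2465, 0.2891]
eef_rot: [-0.0, 0.63, 0.777, -0.0]
wrist_force: [0.4, -0.7, -0.7]
opening: 0.26
```

```bash
python3 - <<'E'
from h import *
# tray-frame (x .025, y 0)
delta([.599+.025*.978,-.044+.025*.208,.288],102)
E
```

```text
t 9.225 pos [ 0.4345 -0.2465  0.2891] phi 101.96 roll -0.04 xyz cm [16.39 22.8   0.11] open 0.26 F [ 0.4 -0.7 -0.7]
```

Request:
move_arm([
  {"gripper": 0, "x": 3.28, "y": 4.56, "z": 0, "roll": 0},
  {"gripper": 0, "x": 3.28, "y": 4.56, "z": 0, "roll": 0},
  {"gripper": 0, "x": 3.28, "y": 4.56, "z": 0, "roll": 0},
  {"gripper": 0, "x": 3.28, "y": 4.56, "z": 0, "roll": 0},
  {"gripper": 0, "x": 3.28, "y": 4.56, "z": 0, "roll": 0},
])

```text
time_s: 9.85
eef_pos: [0.6248, -0.0375, 0.2883]
eef_rot: [0.0, 0.63, 0.777, 0.0]
wrist_force: [0.5, -1.0, -0.1]
opening: 0.262
```

Request:
move_arm([
  {"gripper": 0, "x": 0, "y": 0, "z": 3, "roll": 0},
  {"gripper": 0, "x": 0, "y": 0, "z": 0, "roll": 0},
  {"gripper": 0, "x": 0, "y": 0, "z": 0, "roll": 0},
  {"gripper": 0, "x": 0, "y": 0, "z": 0, "roll": 0},
])

```text
time_s: 10.35
eef_pos: [0.624, -0.0398, 0.2594]
eef_rot: [0.001, 0.63, 0.777, 0.0]
wrist_force: [-0.1, -0.7, 0.6]
opening: 0.256
```

```bash
python3 - <<'E'
from h import *
delta([.599+.025*.978,-.044+.025*.208,.207],102)
E
```

```text
t 10.35 pos [ 0.624  -0.0398  0.2594] phi 101.89 roll -0.11 xyz cm [ 0.11 -0.03  5.24] open 0.256 F [-0.1 -0.7  0.6]
```

Request:
move_arm([
  {"gripper": 0, "x": 0, "y": 0, "z": 3, "roll": 0},
  {"gripper": 0, "x": 0, "y": 0, "z": 1.5, "roll": 0},
  {"gripper": 0, "x": 0, "y": 0, "z": 0.7, "roll": 0},
  {"gripper": 0, "x": 0, "y": 0, "z": 0, "roll": 0},
  {"gripper": 0, "x": 0, "y": 0, "z": 0, "roll": 0},
])

```text
time_s: 10.98
eef_pos: [0.6241, -0.0391, 0.2065]
eef_rot: [0.0, 0.63, 0.777, 0.0]
wrist_force: [0.6, -0.2, -0.7]
opening: 0.258
```

Request:
move_arm([
  {"gripper": 32, "x": 0, "y": 0, "z": 0, "roll": 0},
  {"gripper": 40, "x": 0, "y": 0, "z": 0, "roll": 0},
  {"gripper": 50, "x": 0, "y": 0, "z": 0, "roll": 0},
  {"gripper": 50, "x": 0, "y": 0, "z": -4, "roll": 0},
  {"gripper": 60, "x": 0, "y": 0, "z": -5, "roll": 0},
])

```text
time_s: 11.6
eef_pos: [0.6231, -0.0389, 0.2954]
eef_rot: [-0.002, 0.63, 0.777, -0.001]
wrist_force: [1.2, 0.1, 0.5]
opening: 0.6
```

```bash
python3 - <<'E'
from h import *
delta([.5335,-.366,.298],102)
c=cam('wrist'); save(c,'w5')
E
```

```text
t 11.6 pos [ 0.6231 -0.0389  0.2954] phi 101.96 roll -0.04 xyz cm [-30.14 -15.57  -0.26] open 0.6 F [1.2 0.1 0.5]
```

View pics/w5.png

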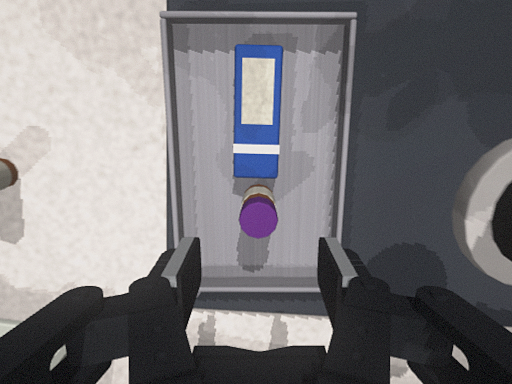

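The vial stands upright behind the mailer, cap at (258,217). The jar comes next.

Request:
move_arm([
  {"gripper": 85, "x": -5.02, "y": -2.6, "z": 0, "roll": 0},
  {"gripper": 85, "x": -5.02, "y": -2.6, "z": 0, "roll": 0},
  {"gripper": 85, "x": -5.02, "y": -2.6, "z": 0, "roll": 0},
  {"gripper": 85, "x": -5.02, "y": -2.6, "z": 0, "roll": 0},
  {"gripper": 85, "x": -5.02, "y": -2.6, "z": 0, "roll": 0},
])

```text
time_s: 12.28
eef_pos: [0.5479, -0.3131, 0.296]
eef_rot: [0.0, 0.63, 0.777, 0.0]
wrist_force: [0.1, 0.1, -0.4]
opening: 0.851
```

Request:
move_arm([
  {"gripper": 85, "x": -5.02, "y": -2.6, "z": 0, "roll": 0},
  {"gripper": 85, "x": 0, "y": 0, "z": 2, "roll": 0},
  {"gripper": 85, "x": 0, "y": 0, "z": 0, "roll": 0},
  {"gripper": 85, "x": 0, "y": 0, "z": 0, "roll": 0},
  {"gripper": 85, "x": 0, "y": 0, "z": 0, "roll": 0},
])

```text
time_s: 12.9
eef_pos: [0.5343, -0.3648, 0.2765]
eef_rot: [0.0, 0.629, 0.778, -0.0]
wrist_force: [-0.5, -1.0, -0.3]
opening: 0.85
```

```bash
python3 - <<'E'
from h import *
delta([.5335,-.366,.183],102)
c=cam('wrist'); save(c,'w6')
i=cv2.cvtColor(c['img'],cv2.COLOR_RGB2HSV); m=cv2.inRange(i,(0,130,60),(8,255,255))|cv2.inRange(i,(172,130,60),(180,255,255)); n,l,s,ce=cv2.connectedComponentsWithStats(m); k=1+s[1:,4].argmax(); print(s[k],ce[k],ray(c,ce[k],.045))
E
```

```text
t 12.9 pos [ 0.5343 -0.3648  0.2765] phi 102.07 roll 0.07 xyz cm [-0.1  -0.11  9.35] open 0.85 F [-0.5 -1.  -0.3]
[ 219  175   70   70 3851] [253.56816411 209.62581148] [ 0.53203616 -0.36830001  0.045     ]
```

Request:
move_arm([
  {"gripper": 85, "x": -0.2, "y": -0.2, "z": 3.5, "roll": 0},
  {"gripper": 85, "x": 0, "y": 0, "z": 3.5, "roll": 0},
  {"gripper": 85, "x": 0, "y": 0, "z": 2.3, "roll": 0},
  {"gripper": 60, "x": 0, "y": 0, "z": 0, "roll": 0},
  {"gripper": 30, "x": 0, "y": 0, "z": 0, "roll": 0},
])

```text
time_s: 13.58
eef_pos: [0.5327, -0.3687, 0.1843]
eef_rot: [0.001, 0.629, 0.777, -0.0]
wrist_force: [1.0, -0.1, -1.3]
opening: 0.497
```

Request:
move_arm([
  {"gripper": 0, "x": 0, "y": 0, "z": 0, "roll": 0},
  {"gripper": 0, "x": 0, "y": 0, "z": 0, "roll": 0},
  {"gripper": 0, "x": 0, "y": 0, "z": -3, "roll": 0},
  {"gripper": 0, "x": 0, "y": 0, "z": -5, "roll": 0},
  {"gripper": 0, "x": 0, "y": 0, "z": -5, "roll": 0},
])

```text
time_s: 14.2
eef_pos: [0.5318, -0.3683, 0.3144]
eef_rot: [-0.0, 0.63, 0.777, 0.0]
wrist_force: [0.6, -0.6, 0.4]
opening: 0.492
```

```bash
python3 - <<'E'
from h import *
delta([.599+.064*.978,-.044+.064*.208,.316],102)
c=dict(np.load('pics/w5.npz')); o=np.array([.599,-.044]); a=np.radians(12); ex=np.array([np.cos(a),np.sin(a)]); ey=np.array([-ex[1],ex[0]])
for p,z in [((258,217),.066),((258,289),.034)]:
    P=ray(c,p,z)[:2]; print((P-o)@ex,(P-o)@ey)
E
```

```text
t 14.2 pos [ 0.5318 -0.3683  0.3144] phi 101.96 roll -0.04 xyz cm [30.32 19.71 -0.16] open 0.492 F [ 0.6 -0.6  0.4]
0.024818678815243963 0.00028536171891108147
0.0918353935547333 0.00018470840781381522
```

Request:
move_arm([
  {"gripper": 0, "x": 5.05, "y": 3.28, "z": 0, "roll": 0},
  {"gripper": 0, "x": 5.05, "y": 3.28, "z": 0, "roll": 0},
  {"gripper": 0, "x": 5.05, "y": 3.28, "z": 0, "roll": 0},
  {"gripper": 0, "x": 5.05, "y": 3.28, "z": 0, "roll": 0},
  {"gripper": 0, "x": 5.05, "y": 3.28, "z": 0, "roll": 0},
])

```text
time_s: 14.82
eef_pos: [0.6406, -0.0855, 0.3136]
eef_rot: [0.001, 0.63, 0.777, 0.0]
wrist_force: [0.8, -0.6, -0.3]
opening: 0.495
```

Request:
move_arm([
  {"gripper": 0, "x": 5.05, "y": 3.28, "z": 0, "roll": 0},
  {"gripper": 0, "x": 0, "y": 0, "z": 3, "roll": 0},
  {"gripper": 0, "x": 0, "y": 0, "z": 0, "roll": 0},
  {"gripper": 0, "x": 0, "y": 0, "z": 0, "roll": 0},
  {"gripper": 0, "x": 0, "y": 0, "z": 0, "roll": 0},
])

```text
time_s: 15.45
eef_pos: [0.6621, -0.0322, 0.2844]
eef_rot: [0.001, 0.63, 0.776, 0.0]
wrist_force: [-0.1, 0.3, -1.0]
opening: 0.492
```

```bash
python3 - <<'E'
from h import *
delta([.599+.0635*.978,-.044+.0635*.208,.202],102)
E
```

```text
t 15.45 pos [ 0.6621 -0.0322  0.2844] phi 101.88 roll -0.12 xyz cm [ 0.16 -0.07  8.24] open 0.492 F [-0.1  0.3 -1. ]
```

Request:
move_arm([
  {"gripper": 0, "x": 0, "y": 0, "z": 4, "roll": 0},
  {"gripper": 0, "x": 0, "y": 0, "z": 3, "roll": 0},
  {"gripper": 0, "x": 0, "y": 0, "z": 1.2, "roll": 0},
  {"gripper": 0, "x": 0, "y": 0, "z": 0, "roll": 0},
  {"gripper": 0, "x": 0, "y": 0, "z": 0, "roll": 0},
])

```text
time_s: 16.08
eef_pos: [0.6624, -0.0316, 0.2023]
eef_rot: [0.001, 0.63, 0.777, 0.001]
wrist_force: [0.1, -0.2, 0.1]
opening: 0.499
```

Request:
move_arm([
  {"gripper": 55, "x": 0, "y": 0, "z": 0, "roll": 0},
  {"gripper": 65, "x": 0, "y": 0, "z": 0, "roll": 0},
  {"gripper": 70, "x": 0, "y": 0, "z": 0, "roll": 0},
  {"gripper": 70, "x": 0, "y": 0, "z": -4, "roll": 0},
  {"gripper": 70, "x": 0, "y": 0, "z": -5, "roll": 0},
])

```text
time_s: 16.7
eef_pos: [0.6611, -0.031, 0.2902]
eef_rot: [-0.002, 0.63, 0.777, -0.001]
wrist_force: [0.8, -0.2, -0.6]
opening: 0.701
```

```bash
python3 - <<'E'
from h import *
delta([.5635,.180,.42],102)
c=cam('wrist'); save(c,'w7'); t=cam('top'); save(t,'top2')
a=cv2.cvtColor(c['img'],cv2.COLOR_RGB2BGR); b=cv2.cvtColor(t['img'],cv2.COLOR_RGB2BGR)
cv2.imwrite('pics/j.png',np.vstack([a[:,:400],cv2.resize(b[120:235,200:400],(400,230))])[:600])
E
```

```text
t 16.7 pos [ 0.6611 -0.031   0.2902] phi 101.96 roll -0.04 xyz cm [ 22.67  -5.16 -12.98] open 0.701 F [ 0.8 -0.2 -0.6]
```

View pics/j.png

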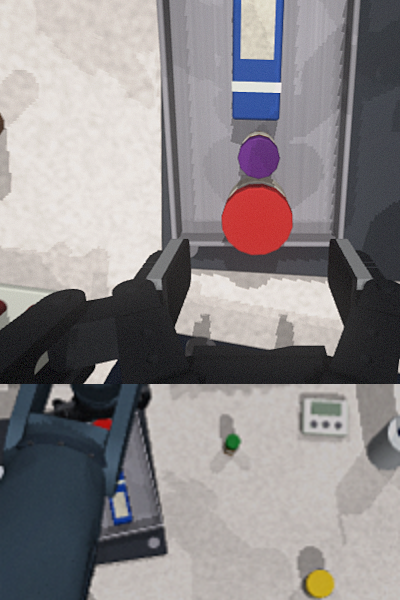

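Jar (257,219), vial (258,157) and mailer all stand in the tray; the yellow jar, green vial and timer are untouched. I'll verify the jar against the wall while going to the button.

Request:
move_arm([
  {"gripper": 70, "x": 0, "y": 0, "z": -5, "roll": 0},
  {"gripper": 40, "x": 0, "y": 0, "z": -5, "roll": 0},
  {"gripper": 0, "x": 0, "y": 0, "z": -3, "roll": 0},
  {"gripper": 0, "x": 5, "y": -1.1, "z": 0, "roll": 0},
  {"gripper": 0, "x": 5, "y": -1.1, "z": 0, "roll": 0},
])

```text
time_s: 17.42
eef_pos: [0.619, 0.0626, 0.4209]
eef_rot: [0.0, 0.63, 0.776, 0.0]
wrist_force: [0.9, 0.0, 0.1]
opening: -0.004
```

Request:
move_arm([
  {"gripper": 0, "x": 5, "y": -1.1, "z": 0, "roll": 0},
  {"gripper": 0, "x": 5, "y": -1.1, "z": 0, "roll": 0},
  {"gripper": 0, "x": 2.6, "y": -0.7, "z": 0, "roll": 0},
  {"gripper": 0, "x": 0, "y": 0, "z": 0, "roll": 0},
  {"gripper": 0, "x": 0, "y": 0, "z": 0, "roll": 0},
])

```text
time_s: 18.05
eef_pos: [0.5653, 0.179, 0.4206]
eef_rot: [0.0, 0.63, 0.777, -0.0]
wrist_force: [-0.1, -0.6, -0.2]
opening: 0.001
```

```bash
python3 - <<'E'
from h import *
c=dict(np.load('pics/w7.npz')); o=np.array([.599,-.044]); a=np.radians(12); ex=np.array([np.cos(a),np.sin(a)]); ey=np.array([-ex[1],ex[0]])
for p,z in [((257.5,219),.061),((258.5,157),.066),((257,245),.034)]:
    P=ray(c,p,z)[:2]; print((P-o)@ex,(P-o)@ey)
delta([.5638,.180,.375],102)
c=cam('wrist'); save(c,'w8'); print(proj(c,np.array([.5638,.180,.199])))
i=cv2.cvtColor(c['img'],cv2.COLOR_RGB2HSV); m=cv2.inRange(i,(0,130,60),(8,255,255))|cv2.inRange(i,(172,130,60),(180,255,255)); n,l,s,ce=cv2.connectedComponentsWithStats(m); k=1+s[1:,4].argmax(); print(s[k],ce[k],ray(c,ce[k],.199))
m=c['img'].max(2)<40; 
E
```

```text
0.06476425892839821 -0.0002429864899966466
0.026475364518132493 0.00037807003341044346
0.0932426595674111 -0.0007002079292825337
t 18.05 pos [0.5653 0.179  0.4206] phi 101.96 roll -0.04 xyz cm [ 0.13 -0.12  4.56] open 0.001 F [-0.1 -0.6 -0.2]
[260.54476157 217.97259724]
[ 238  192   47   43 1683] [261.17112299 214.02614379] [0.56137878 0.17985155 0.199     ]
```

Request:
move_arm([
  {"gripper": 0, "x": 0.1, "y": -0.2, "z": 2.5, "roll": 0},
  {"gripper": 0, "x": 0, "y": 0, "z": 1.8, "roll": 0},
  {"gripper": 0, "x": 0, "y": 0, "z": 0.5, "roll": 0},
  {"gripper": 0, "x": 0, "y": 0, "z": 0.3, "roll": 0},
  {"gripper": 0, "x": 0, "y": 0, "z": 0.2, "roll": 0},
])

```text
time_s: 18.73
eef_pos: [0.5632, 0.1798, 0.3687]
eef_rot: [0.001, 0.63, 0.777, 0.0]
wrist_force: [-0.3, -0.7, 2.9]
opening: -0.003
```

Request:
move_arm([
  {"gripper": 0, "x": 0, "y": 0, "z": 0.2, "roll": 0},
  {"gripper": 0, "x": 0, "y": 0, "z": 0.2, "roll": 0},
  {"gripper": 0, "x": 0, "y": 0, "z": 0, "roll": 0},
])

```text
time_s: 19.1
eef_pos: [0.5632, 0.1799, 0.3644]
eef_rot: [0.001, 0.63, 0.777, 0.0]
wrist_force: [0.2, -1.8, 3.9]
opening: 0.001
```

Request:
move_arm([
  {"gripper": 0, "x": 0, "y": 0, "z": 0.15, "roll": 0},
  {"gripper": 0, "x": 0, "y": 0, "z": 0.1, "roll": 0},
  {"gripper": 0, "x": 0, "y": 0, "z": 0, "roll": 0},
])

```text
time_s: 19.48
eef_pos: [0.5631, 0.18, 0.3642]
eef_rot: [0.001, 0.629, 0.777, 0.001]
wrist_force: [-6.0, -3.4, 17.5]
opening: 0.001
```

The button bottomed: the force rose to 17.5 N at 8 mm. Next is the handle.

Request:
move_arm([
  {"gripper": 0, "x": 0, "y": 0, "z": -3, "roll": 0},
  {"gripper": 40, "x": 0, "y": 0, "z": -3.2, "roll": 4},
  {"gripper": 55, "x": -5, "y": 0.1, "z": 0, "roll": 0},
  {"gripper": 55, "x": -4.9, "y": 0.1, "z": 0, "roll": 0},
  {"gripper": 55, "x": 0, "y": 0, "z": 0, "roll": 0},
])

```text
time_s: 20.1
eef_pos: [0.5789, 0.0796, 0.4228]
eef_rot: [-0.0, 0.658, 0.753, -0.0]
wrist_force: [0.0, 0.5, 0.3]
opening: 0.549
```

```bash
python3 - <<'E'
from h import *
o=ctrl.get_obs(); print(o['time_s'])
c=cam('wrist'); save(c,'w9'); print(proj(c,np.array([.579,.082,.222])),proj(c,np.array([.5638,.180,.191])))
delta([.579,.082,.357],98)
E
```

```text
20.1
[262.54873998 234.19195627] [425.6077502  212.33427605]
t 20.15 pos [0.5786 0.0811 0.4228] phi 97.81 roll -0.19 xyz cm [0.08 0.05 6.58] open 0.548 F [ 0.4 -0.3 -0.2]
```

View pics/w9.png

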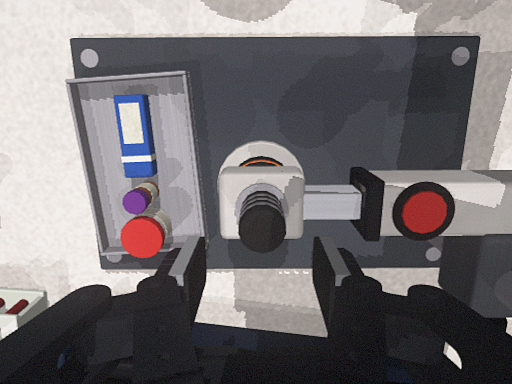

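The handle top is at (263,230), within 4 px of the prediction, and the red button reads down. The contents stand well. I'll descend and grip.

Request:
move_arm([
  {"gripper": 55, "x": 0, "y": -0.1, "z": 3, "roll": 0},
  {"gripper": 55, "x": 0, "y": 0, "z": 2.5, "roll": 0},
  {"gripper": 55, "x": 0, "y": 0, "z": 1, "roll": 0},
  {"gripper": 30, "x": 0, "y": 0, "z": 0, "roll": 0},
  {"gripper": 0, "x": 0, "y": 0, "z": 0, "roll": 0},
])

```text
time_s: 20.78
eef_pos: [0.5775, 0.0814, 0.3584]
eef_rot: [0.0, 0.656, 0.755, -0.001]
wrist_force: [-0.3, -6.4, -6.4]
opening: 0.29
```

Request:
move_arm([
  {"gripper": 0, "x": 0, "y": 0, "z": 0, "roll": 0},
  {"gripper": 0, "x": 0, "y": 0, "z": 0, "roll": 0},
  {"gripper": 0, "x": 0, "y": 0, "z": 0, "roll": 0},
])

```text
time_s: 21.15
eef_pos: [0.5775, 0.0814, 0.3583]
eef_rot: [0.0, 0.656, 0.754, -0.001]
wrist_force: [0.1, -5.7, -7.1]
opening: 0.291
```

```bash
python3 - <<'E'
from h import *
o=ctrl.get_obs(); p=o['eef_pos']; a=np.radians(8.05)
delta(p+0.12*np.array([np.sin(a),-np.cos(a),0]),98)
E
```

```text
t 21.15 pos [0.5775 0.0814 0.3583] phi 97.94 roll -0.06 xyz cm [-1.2e+01  1.0e-02 -0.0e+00] open 0.291 F [ 0.1 -5.7 -7.1]
```

Request:
move_arm([
  {"gripper": 0, "x": -1.5, "y": 0, "z": 0, "roll": 0},
  {"gripper": 0, "x": -2, "y": 0, "z": 0, "roll": 0},
  {"gripper": 0, "x": -2, "y": 0, "z": 0, "roll": 0},
  {"gripper": 0, "x": -2, "y": 0, "z": 0, "roll": 0},
  {"gripper": 0, "x": -1.5, "y": 0, "z": 0, "roll": 0},
])

```text
time_s: 21.78
eef_pos: [0.5901, -0.0085, 0.3583]
eef_rot: [-0.0, 0.657, 0.754, 0.0]
wrist_force: [-1.1, 4.4, -4.6]
opening: 0.288
```

Request:
move_arm([
  {"gripper": 0, "x": -1.5, "y": 0, "z": 0, "roll": 0},
  {"gripper": 0, "x": -1, "y": 0, "z": 0, "roll": 0},
  {"gripper": 0, "x": 0, "y": 0, "z": 0, "roll": 0},
  {"gripper": 0, "x": 0, "y": 0, "z": 0, "roll": 0},
])

```text
time_s: 22.28
eef_pos: [0.5934, -0.0318, 0.3583]
eef_rot: [-0.0, 0.656, 0.754, -0.0]
wrist_force: [-2.9, 2.4, -4.5]
opening: 0.289
```

```bash
python3 - <<'E'
from h import *
o=ctrl.get_obs(); d=(o['eef_pos']-[.5775,.0814,.3583])[:2]; a=np.radians(8.05); print('drawn',d@[np.sin(a),-np.cos(a)],'side',d@[np.cos(a),np.sin(a)]); delta([.594,-.037,.3583],98)
ims=[]
for n in ('scene','wrist'):
    c=cam(n); save(c,'d_'+n); ims.append(cv2.cvtColor(c['img'],cv2.COLOR_RGB2BGR))
s=cv2.resize(ims[0][110:260,250:420],(680,600)); cv2.imwrite('pics/d.png',s)
E
```

```text
drawn 0.1142886680065816 side -0.0001499756812602058
t 22.275 pos [ 0.5934 -0.0318  0.3583] phi 97.96 roll -0.04 xyz cm [-0.53 -0.01  0.  ] open 0.289 F [-2.9  2.4 -4.5]
```

View pics/d_wrist.png

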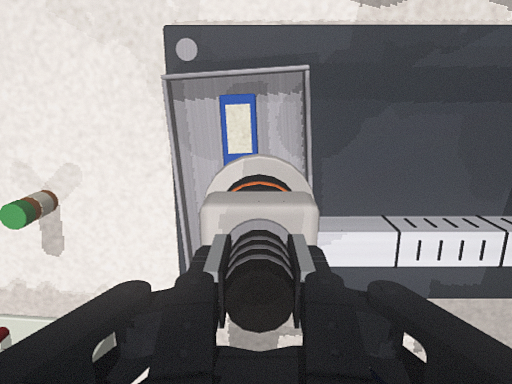

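The arm is out about 114 mm: ticks are visible, but the mouth is out of the wrist frame. I'll draw the last bit and check with the scene camera.

Request:
move_arm([
  {"gripper": 0, "x": -0.3, "y": 0, "z": 0, "roll": 0},
  {"gripper": 0, "x": -0.3, "y": 0, "z": 0, "roll": 0},
  {"gripper": 0, "x": 0, "y": 0, "z": 0, "roll": 0},
  {"gripper": 0, "x": 0, "y": 0, "z": 0, "roll": 0},
  {"gripper": 0, "x": 0, "y": 0, "z": 0, "roll": 0},
])

```text
time_s: 23.0
eef_pos: [0.5942, -0.0375, 0.3583]
eef_rot: [-0.0, 0.656, 0.755, -0.0]
wrist_force: [-4.7, 3.6, -2.7]
opening: 0.287
```

```bash
python3 - <<'E'
from h import *
o=ctrl.get_obs(); d=(o['eef_pos']-[.5775,.0814,.3583])[:2]; a=np.radians(8.05); print('drawn',d@[np.sin(a),-np.cos(a)],'side',d@[np.cos(a),np.sin(a)],np.abs(o['dq']).max(),o['wrist_force'],o['opening'])
c=cam('scene'); save(c,'s2'); m=np.array([.576,.0966]); M=m+.05*np.array([-np.sin(a),np.cos(a)])
x,y=proj(c,np.array([*M,.177])); print(x,y)
x,y=int(x),int(y); im=cv2.cvtColor(c['img'],cv2.COLOR_RGB2BGR)[y-50:y+50,x-66:x+66]; cv2.imwrite('pics/s2c.png',cv2.resize(im,None,fx=6,fy=6,interpolation=cv2.INTER_CUBIC))
E
```

```text
drawn 0.12005723618389008 side -0.00014291753545716139 0.00198363562042379 [-4.71895702  3.58572748 -2.65634321] 0.2866357406749891
338.4867549882702 160.93311908930346
```

View pics/s2c.png

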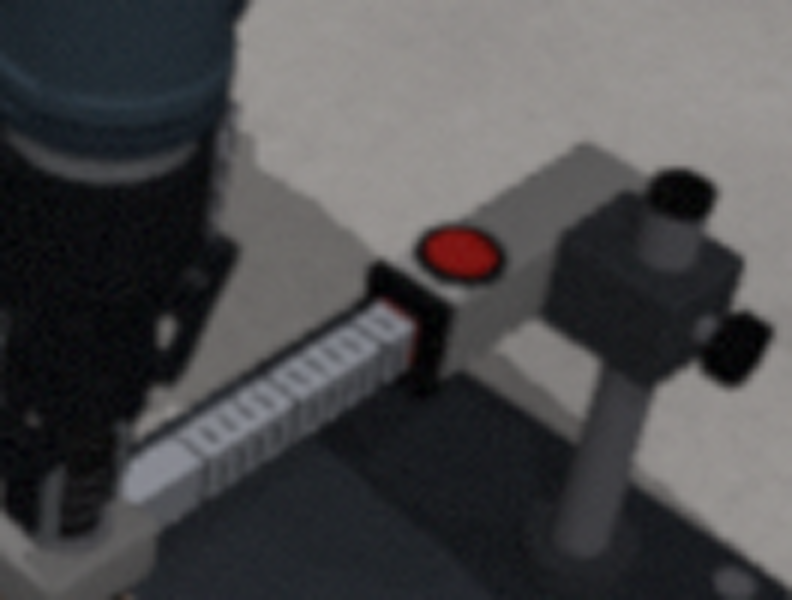

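The red mark peeps out right at the black mouth (410,320), as it should at 120 mm, and the button is down. The arm is steady, so I'm handing in.

```bash
python3 -c "
from bench import ctrl
print(ctrl.hand_in()); o=ctrl.get_obs(); print(o['time_s'],o['eef_pos'],o['opening'])"
```

```text
the job is handed in; nothing more can be done
None
the job is handed in; nothing more can be done
```

I put the mailer, vial and jar in the steel tray, pushed the lock button to its stop, drew the camera arm out to the red mark, and handed the job in. The gripper was still holding the handle. The hand-in gives no verdict, so what follows is from my own checks.

- **Tray contents:** the last clear wrist view, just before I gripped the handle, showed all three in the tray, jar and vial upright and the mailer flat. The jar and vial sat within about 2 mm of where I meant them. I measured the jar's centre about 65 mm from the tray's middle, leaving only about 4 mm to the end wall. With the arm out, only part of the mailer was visible, so I did not see the jar and vial again.
- **Lock button:** it took about 3 N to push, and the force rose to 17.5 N at the bottom. It looks down in the last picture.
- **Camera arm:** the hand moved 120.1 mm from home, and the scene camera shows the red mark just at the sleeve's mouth. Joint speeds were near zero. The wrist force of about 5.9 N horizontally is a little more than the spring should give. The fingers were at 29% opening on the handle.
- **Lens position:** it is about 9 mm from the tray's middle by my estimate.
- **Other objects:** the yellow jar, green vial and timer looked undisturbed after the jar was placed. The tray showed no sign of shifting.

About 23 s of the 72 s had passed when I handed in.

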